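# Fetch the spare eyepiece from the slide-lid case on its sloping rest

## Task

The spare eyepiece for the microscope is in the wooden slide-lid case on the sloping rest. Open the case: lift the lid at its grip until that end clears the lip, slide it out of its grooves, and lay it flat on the bench, grip side up. Then take out the eyepiece and stand it upright, tube down, in the middle of the lens-tissue pack, ready for cleaning; leave the metal adapter in the case and the other things on the bench where they are.

Things in the scene. Friction and masses are not known exactly. Their poses are not given: they have to be found in the camera images.
- case: Fixed wooden case, 166 x 124 mm, on a grey steel rest sloping 25 deg. Origin: centre of its underside, 54 mm up. x: up the slope to its rear (heading 0.35 to 0.75 rad left of world x); y: level, left; z: square to the slope, outward. Cavity 150 x 104. The lid lies on ledges along both sides at z = 56, between guides 114 apart. Rear wall (x 75 to 83) up to z = 74.
- lip (a point): Middle of the top of the case's low end wall, which is 8 mm thick (x = -75 to -83, top z = 64 in the case's frame). It is a lip 8 mm above the lid's underside (2 mm above its top) that stops the lid from sliding down and out.
- strip_front (a point): Point on the case's midline level with the front ends of two dark strips that overhang the lid's side edges over the rear part only (case x = 15 to 75; undersides z = 68, tops z = 74, inner edges 102 apart). Under them the 6 mm lid has 6 mm of play: it cannot be lifted straight out or past the lip, but it can be tipped about its rear edge.
- insert_mid (a point): Middle of the top of the black insert in the case (case x = 0, y = 0, z = 28). It has two round recesses 30 mm wide and 20 deep, centred 27 mm to either side of this point along the case's y. Above it the cavity is free.
- lid: Loose wooden lid, 148 (x) x 110 (y) x 6 mm, about 0.12 kg. Origin: centre of its underside; axes as the case's when closed (x to the rear end, z out of its top). Tipping it front end up about its rear edge by 0.06 rad clears the lip; 0.09 rad is the most the strips allow. Kept tipped and slid 62 mm down the slope it is clear of the strips and can be lifted off.
- lid_grip (a point): Centre of the darker wooden grip bar across the lid's top near its low front end: 12 mm thick along the lid's x, 64 mm long along y, 18 mm high. This point is 15 mm above the lid's underside, 9 mm below the bar's top, 34 mm from the lid's front end and 114 mm from its rear end. Friction of fingers on wood about 0.6.
- lid_front (a point): Middle of the lower edge of the lid's low front end; closed, it is within 1 mm of the lip's inner face.
- lid_rear (a point): Middle of the lower edge of the lid's rear end (the end under the strips).
- eyepiece: Spare microscope eyepiece, black, round, 43 mm tall, 0.07 kg: a tube 23 mm wide at its foot and above it a 31 mm collar with straight sides from 26 to 40 mm above the origin. Origin: centre of the tube's foot; z along its axis, out of the collar end. It stands collar up in one of the insert's recesses (foot at case z = 8) with about 1 mm of play, so it may lean a little downhill.
- adapter: Short round aluminium tube adapter with a 34 mm flange, 33 mm tall, in the other recess of the insert. Origin: centre of its underside.
- tissue_pack: Flat pack of lens tissue on the bench behind the clear plastic bin: 88 (x) x 62 (y) x 14 mm, loose. Origin: centre of its underside, z up. The bin is fixed, its rim 145 mm high, its left side right of y = 0.06 m. The bench left of it (x 0.42 to 0.58, y 0.06 to 0.19 m) is free. The microscope overhangs x > 0.58, y > 0.1 m: carry things round in front of it.
- bottle: White plastic bottle with a blue cap, 48 mm wide, 135 mm tall, loose, stands on the bench right of the tissue pack. Origin: centre of its underside.
- tin: Round lidded tin, 64 mm wide, 28 mm high, loose, on the bench right of the tissue pack. Origin: centre of its underside.
- tweezers: Steel tweezers, 128 mm long (along y), 13 wide, 10 high, loose, on the bench to the right of the tissue pack. Origin: middle of the underside.

How it is judged:
By the outcome, as a careful person would: the job done as asked, in the order asked, and still so for the second after the job is handed in, with the robot touching nothing.
It also fails if it takes over 53 s, if anything falls off the work surface, if the arm or the gripper's body presses on something with over 40 N, if the wrist force passes 120 N, or if a joint passes its speed limit or range.

## Robot

A 6-joint arm with a two-finger parallel gripper is mounted at the origin on a cart in front of the work surface, level with it; the furniture and walls round the work are solid. World frame = base frame: x ahead of the robot, y to its left, z up, the work surface at z = 0. Lengths are in mm, angles in rad, forces in N, time in s.
With the tool pointing down it reaches from about 350 to 875 mm from the base axis. Payload 15.5 kg.
Tool frame: the origin (TCP) lies midway between the tips of the shut fingers; the grasp point (between the pads) lies 19 mm behind it; z points along the fingers, y is the line along which they close (so a half turn about z gives the same grasp; the last joint's range is limited). The gripper opens to 85 mm and grips with 20 to 120 N. Pads are 22 mm wide; open, the fingers measure 114 mm over their backs; the gripper's body (76 mm by 85 mm) begins 54 mm behind the grasp point. The pads swing forward as they close: fully open they stand 13 mm farther back than shut.
Start: joints at [-1.312, 0.494, 1.345, -0, 1.302, -0.096], TCP at [216.542, -586.29, 231.277] pointing down, gripper open.
Joint ranges: [-2.91, 2.91], [-0.82, 2.16], [0.22, 2.67], [-1.22, 4.37], [0.12, 2.79], [-3.08, 3.08]. Speed limits (rad/s): [1.89, 1.89, 2.57, 3.01, 3.01, 3.01].

## Interface

Orientations are given as a rotation vector (axis times angle).
In Python, from cell import telemetry, eyes, ticket, nets gives the robot as it stands.
- The arm moves only by the tool apply_moves, never from a script. Its argument "increments" is a list of rows, each an object with "angular": the turn, a rotation vector about the tool's x, y, z in rad, a list of three; "linear": the shift along the tool's x, y, z in mm, a list of three; "jaw": the gripper command: -1 is fully open, 1 is shut, values between are in proportion. A call has 1 to 5 rows; each row is the pose to reach, as a shift and turn from the pose commanded when the call began, along the tool's axes at that moment; what a row does not reach only later rows make up. A row lasts 1/10 s, in which the tool goes at most 50 mm and 8.59 degrees, less where a joint would pass 70% of its speed; a pose out of reach is approached as far as the arm can. A call with a gripper value outside its range is refused whole. The fingers move at their own pace and stop on an object; "grip_force" is the grip in N (left out, the last holds). Time passes only in rows, so rows that repeat a pose let the fingers close. It gives the time, the measured TCP pose, the force, the opening and the grip force at its end, in the units of the state.
- telemetry.sense(): the state, without advancing time (a new reading comes with each control period).
- eyes.grab_frame(name): name is "scene" or "top" or "wrist"; returns (picture, depth): 400x640x3 uint8, red, green, blue; 400x640 float32, mm along the optical axis (not along the pixel's ray), 0 where there is no reading.
- eyes.camera_model(name): a dict with "vertical_fov" (degrees; the focal length in pixels is half the picture's height over the tangent of half this angle, whatever the lens; pixels are square), "cx", "cy" (the principal point, pixels), "dist_coeffs" ([k1, k2, p1, p2, k3] as OpenCV has them; the pictures are not rectified), "world_from_camera" (4x4, takes a point from camera to world coordinates). Camera axes: x right, y down, z forward; pixel columns grow to the right and rows downward; lengths in mm; the calibration is good to about 2 mm. A picture is of the moment at which its call begins: read the wrist's pose just before it. camera_model takes no time and is no camera call; for the wrist camera it gives the pose at the moment of the call.
- ticket.close_job(): hands the job in; it is judged then, once.
Trained networks look in the newest picture that a camera, given by its name, has taken for a name from the list of things; names that differ only in an ending like _2 or _b are one class to them, and where a whole thing is asked for, a point or a joint stands for the part that bears it (a point fixed in the world has none). Each returns a list of dicts, best first, with "score" (0 to 1); they miss things now and then, are a little off and sometimes report something else, mostly with a low value. They report only what shows in the picture. A call takes as long as a camera call.
- nets.recognise(label, camera): "box" ([left, top, right, bottom] in pixels, round what is visible of it).
The state is a dict: "clock": time; "qpos": joint angles; "dq": joint speeds; "joint_torque": joint torques, N m; "tcp_pos": TCP position; "tool_rot": TCP orientation; "ft_force": force on the tool from outside, world axes, zero at the start; "wrist_torque": the same for the moment, N m; "opening": opening from 0.0 (shut) to 1.0 (fully open); "grip_force": force on a finger pad.
Only numpy, scipy, OpenCV 4.12 (cv2) and the standard library are available. Lean on these libraries where they do the work, as an engineer would, in place of code of your own. Each camera call takes 0.05 s, during which the arm holds its last target. There are 200 camera calls.

## Working session

There is one attempt and no reset: what is moved stays moved. The work goes in short steps, Python scripts to look and compute and a tool call to move; the robot and the scene stay as the last step left them, time stands still between calls to the robot, and variables do not carry over. Pictures are saved under pics/ and viewed, at most 10 in all, crops included, and the job is handed in when it is done.

Besides the shell and the picture viewer there is one more tool, called after "Emit:" as name(argument=value, ...) on one line, values as JSON. apply_moves: Moves the arm, as the interface text tells. Its arguments: {"type":"object","properties":{"increments":{"type":"array"},"grip_force":{"type":"number"}},"required":["increments"]}

```bash
mkdir -p pics; ls
cat > h.py <<'E'
import numpy as np, cv2
from cell import telemetry, eyes, ticket, nets
from scipy.spatial.transform import Rotation as R
def cam(n):
    m=eyes.camera_model(n); f=200/np.tan(np.radians(m["vertical_fov"])/2)
    return np.array([[f,0,m["cx"]],[0,f,m["cy"]],[0,0,1]]),np.array(m["dist_coeffs"],float),np.array(m["world_from_camera"])
def cloud(n,d,c=None):
    K,D,T=c or cam(n); v,u=np.mgrid[0:400,0:640]
    p=cv2.undistortPointsIter(np.stack([u,v],-1).reshape(-1,1,2).astype(float),K,D,None,None,(3,50,1e-9)).reshape(400,640,2)
    P=np.concatenate([p*d[...,None],d[...,None]],-1)
    return P@T[:3,:3].T+T[:3,3]
def proj(n,pts,c=None):
    K,D,T=c or cam(n); Ti=np.linalg.inv(T)
    return cv2.projectPoints(np.atleast_2d(pts).astype(float),Ti[:3,:3],Ti[:3,3],K,D)[0].reshape(-1,2)
def save(n,rgb): cv2.imwrite('pics/'+n+'.png',rgb[...,::-1])
E
python3 - <<'E'
from h import *
print(telemetry.sense())
for n in ("scene","top"):
    rgb,d=eyes.grab_frame(n); save(n+'0',rgb); P=cloud(n,d); np.savez(n+'0.npz',rgb=rgb,d=d,P=P)
    print(n,cam(n)[2].round(2).tolist())
    for l in ("case","lid","lid_grip","tissue_pack","bottle","tin","tweezers"):
        for r in nets.recognise(l,n)[:2]:
            b=np.array(r["box"]); c=((b[:2]+b[2:])/2).astype(int)
            print(l,round(r["score"],2),b.round().tolist(),P[c[1],c[0]].round())
E
```

```text
pics
{'clock': 0.0, 'qpos': array([-1.31247360e+00,  4.94163607e-01,  1.34610487e+00, -1.40472139e-05,
        1.30252851e+00, -9.55275643e-02]), 'dq': array([-0.00018488, -0.00010252,  0.00057545,  0.00049926, -0.0012179 ,
        0.00059534]), 'joint_torque': array([-2.29840909e-03, -8.82171607e+01, -3.83872890e+01, -2.97568668e-04,
        1.00246855e-02,  1.27931841e-05]), 'tcp_pos': array([ 216.46155659, -585.94017109,  230.72133461]), 'tool_rot': array([-3.09136936e+00, -5.52726180e-01,  1.74950019e-04]), 'ft_force': array([-0.41468282, -0.40999217,  0.22107087]), 'wrist_torque': array([-0.01446499, -0.01728553,  0.01048156]), 'grip_force': 0.0, 'opening': 1.0003721128643106}
scene [[0.77, -0.26, 0.58, -36.02], [-0.64, -0.35, 0.69, -641.27], [0.02, -0.9, -0.44, 536.64], [0.0, 0.0, 0.0, 1.0]]
case 0.65 [227.0, 134.0, 281.0, 194.0] [501. 299. 109.]
lid 0.82 [230.0, 139.0, 270.0, 181.0] [503. 324. 115.]
lid_grip 0.69 [229.0, 140.0, 271.0, 182.0] [502. 322. 113.]
bottle 0.91 [434.0, 208.0, 459.0, 270.0] [ 637. -232.   81.]
tin 0.52 [425.0, 293.0, 449.0, 314.0] [ 516. -307.   28.]
top [[-0.01, -1.0, 0.08, 442.36], [-1.0, 0.01, -0.01, 52.73], [0.01, -0.08, -1.0, 1172.97], [0.0, 0.0, 0.0, 1.0]]
case 0.93 [182.0, 166.0, 256.0, 242.0] [513. 320. 116.]
lid 0.94 [190.0, 180.0, 252.0, 241.0] [497. 316. 110.]
lid_grip 0.62 [190.0, 178.0, 251.0, 238.0] [502. 318. 111.]
tissue_pack 0.74 [353.0, 143.0, 375.0, 174.0] [653. -84.  13.]
bottle 0.59 [400.0, 144.0, 421.0, 167.0] [ 646. -202.   95.]
bottle 0.54 [179.0, 169.0, 258.0, 244.0] [508. 322. 116.]
tin 0.69 [419.0, 188.0, 442.0, 207.0] [ 534. -275.   23.]
```

Run:
```python
import cv2,numpy as np
a=cv2.imread('pics/top0.png')[100:300,150:460]; cv2.imwrite('pics/top0c.png',cv2.resize(a,None,fx=2.5,fy=2.5,interpolation=3))
```

```text
(no output)
```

View pics/top0c.png

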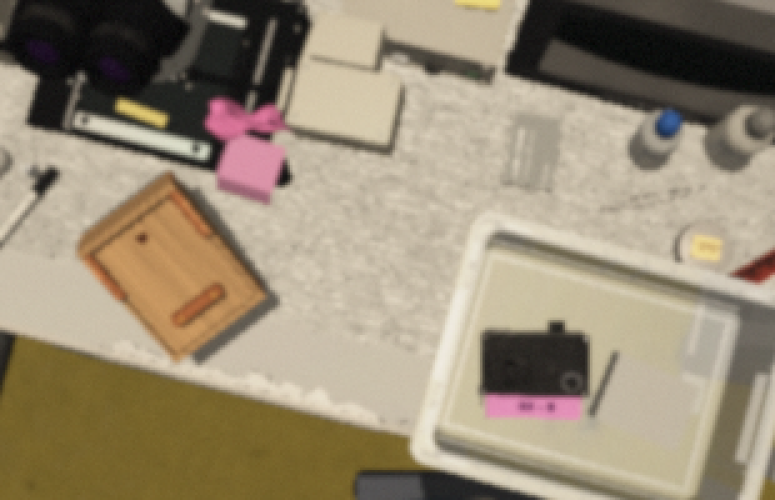

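View pics/scene0.png

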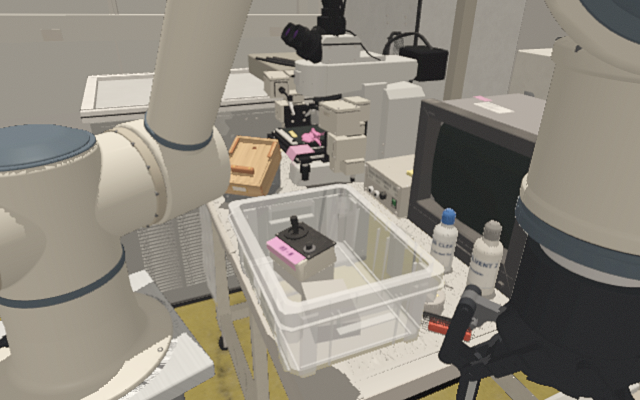

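The top view shows the case at the left, with its grip at crop (200,305), i.e. px (230,222). The tissue pack is at crop (535,150), i.e. px (364,160), behind the bin. The scene view agrees, and the grip end of the case faces the robot.

```bash
cat >> h.py <<'E'
def fit_case(P,rgb,seedxy=(505,318)):
    # lid-top plane with slope 25 deg fixed, heading from minAreaRect of the lid/case outline
    q=P.reshape(-1,3); m=(np.hypot(q[:,0]-seedxy[0],q[:,1]-seedxy[1])<45)&(q[:,2]>70)
    s=q[m]; 
    for _ in range(5):
        A=np.c_[s[:,:2],np.ones(len(s))]; c=np.linalg.lstsq(A,s[:,2],rcond=None)[0]
        e=s[:,2]-A@c; s=s[np.abs(e)<max(2,1.5*e.std())]
    return c,s
E
python3 - <<'E'
from h import *
z=np.load('top0.npz'); P=z['P']; rgb=z['rgb']
c,s=fit_case(P,rgb); print('plane',c,'slope',np.degrees(np.arctan(np.hypot(*c[:2]))),'head',np.arctan2(c[1],c[0]),len(s))
q=P.reshape(-1,3)
# bar: points above lid plane 10..22 normal
n=np.array([-c[0],-c[1],1]);n/=np.linalg.norm(n)
h=(q[:,2]-(q[:,:2]@c[:2]+c[2]))*n[2]
near=np.hypot(q[:,0]-500,q[:,1]-315)<90
b=q[near&(h>11)&(h<25)]; 
b=b[(np.hypot(b[:,0]-470,b[:,1]-295)<50)]
print('bar',len(b),b.mean(0)); 
if len(b)>5:
  r=cv2.minAreaRect(b[:,:2].astype(np.float32)); print(r)
# case outline
k=q[near&(np.abs(h)<12)&(q[:,2]>60)]; print('case',cv2.minAreaRect(k[:,:2].astype(np.float32)))
# colour dump along pack neighbourhood
t=P[135:180,345:385]; hh=t[...,2]; m=(hh>8)&(hh<22)
print('pack',m.sum(),t[m].mean(0),cv2.minAreaRect(t[m][:,:2].astype(np.float32)))
print(np.array2string(hh[::3,::3].round(),max_line_width=200))
m=(q[:,2]>120)&(q[:,2]<160)&(q[:,1]<80)&(q[:,1]>-200)&(q[:,0]>300)&(q[:,0]<700); w=q[m]
for y in range(-180,80,20):
  g=w[np.abs(w[:,1]-y)<10]; print(y,len(g),g[:,0].max().round() if len(g) else None, end=' | ')
print()
for x in range(380,600,20): print(x,[int(round(float(np.median(q[(np.abs(q[:,0]-x)<8)&(np.abs(q[:,1]-y)<8)][:,2])))) if ((np.abs(q[:,0]-x)<8)&(np.abs(q[:,1]-y)<8)).any() else None for y in range(40,221,20)])
E
```

```text
plane [   0.37052085    0.28261971 -165.2221061 ] slope 24.985700911120272 head 0.6516197129332957 606
bar 112 [465.42938626 295.04073749 109.23136886]
((465.47210693359375, 295.2770080566406), (13.783097267150879, 60.639686584472656), 39.18745803833008)
case ((500.79107666015625, 321.7115478515625), (156.91416931152344, 126.15392303466797), 36.541404724121094)
pack 624 [649.49768799 -79.98649648  13.8483336 ] ((666.272216796875, -86.21952819824219), (73.5538558959961, 131.55531311035156), 69.03311157226562)
[[ 1. -2. -1. -3. -0. -3.  2. -1. -0.  2. 16. 27. 38. 47.]
 [-3. -1. -5. -1.  3. -2. -3. -0. -0. -7. -1. -0. -2. -5.]
 [-1. -0. -3.  0. -4.  1. -0.  2.  1. -4.  1. -3. -2. -3.]
 [-0. -6. -6. -0. 12. -0. -3. -1.  1. -2. -2. -3. -3. -5.]
 [-5. -1.  0. 15. 16. 20. 13. 18. 15. 13.  1.  2. -3. -7.]
 [-3. -4.  0. 21. 13. 16. 16. 15. 13. 15. -3. -2. -5. -1.]
 [-1. -1.  1. 11. 14. 17. 13. 18. 13. 19.  2. -2.  0.  1.]
 [-1. -1.  2. 11. 11. 13. 13. 14. 11. 12.  0. -0. -2.  0.]
 [-0. -2.  1. 15. 11. 14. 17. 13. 11. 15. -3. -4.  2. -2.]
 [-1. -3. -3. 17. 16. 14. 16. 16. 11. 14. -4. -4.  0.  
[... 268 characters left out ...]
. -1. -1. -0.  1. -4. -3. -2.]]
-180 55 517.0 | -160 55 523.0 | -140 53 528.0 | -120 57 534.0 | -100 52 541.0 | -80 53 547.0 | -60 55 552.0 | -40 87 557.0 | -20 81 563.0 | 0 211 560.0 | 20 247 515.0 | 40 263 446.0 | 60 119 370.0 | 
380 [146, -1, -1, 0, -1, -1, -1, 0, -1, -2]
400 [145, 0, -1, 1, -1, -1, 1, 0, 0, 0]
420 [2, -1, 0, 0, 0, -1, 0, 0, 0, 0]
440 [-2, 1173, -1, -1, -1, -1, -1, -1, 1, -1]
460 [-1, -1, -1, 0, -1, -1, -1, -1, 0, 0]
480 [0, -1, -1, -1, -1, -1, -1, -1, -1, -2]
500 [-1, -2, 0, -1, -1, -1, -2, 0, 0, -1]
520 [-1, -1, -1, -1, -2, -1, -1, -1, -1, 0]
540 [0, -1, -1, -1, -1, -1, -2, -1, 0, -2]
560 [-1, -1, 0, -2, -2, 0, 0, -1, -1, -1]
580 [-2, -1, -1, -2, -1, -1, -1, 1, -1, 130]
```

Emit:
apply_moves(increments=[{"angular": [0, 0, 0], "linear": [0, 0, -50], "jaw": 0.3}, {"angular": [0, 0, 0], "linear": [0, 0, -100], "jaw": 0.3}])

```text
clock: 1.0
tcp_pos: [216.3, -585.5, 331.5]
tool_rot: [-3.089, -0.552, 0.0]
ft_force: [0.7, -1.1, 1.1]
opening: 0.693
grip_force: 0.0
```

```bash
cat >> h.py <<'E'
S25,C25=np.sin(np.radians(25)),np.cos(np.radians(25))
def frame(h):
    x=np.array([C25*np.cos(h),C25*np.sin(h),S25]); n=np.array([-S25*np.cos(h),-S25*np.sin(h),C25])
    return np.c_[x,np.cross(n,x),n]      # columns case x,y,z
def toolR(h,down=False):
    # tool y along case x, z into slope (or straight down)
    F=frame(h)
    if down: y=np.array([np.cos(h),np.sin(h),0]); z=np.array([0,0,-1.])
    else: y,z=F[:,0],-F[:,2]
    return np.c_[np.cross(y,z),y,z]
def chain(wps,p0=None,R0=None,st=None):
    if p0 is None:
        st=telemetry.sense(); p0=st["tcp_pos"]; R0=R.from_rotvec(st["tool_rot"]).as_matrix()
    for p,Rm in wps:
        if Rm is None: Rm=R0
        print('lin',(R0.T@(np.array(p)-p0)).round(1).tolist(),'ang',R.from_matrix(R0.T@Rm).as_rotvec().round(4).tolist()); p0,R0=np.array(p,float),Rm
E
python3 - <<'E'
from h import *
st=telemetry.sense(); print(st['qpos'].round(3), cam('wrist')[2].round(2).tolist())
h=.65
chain([((440,-370,350),toolR(-.57,True)),((560,-90,340),toolR(.04,True)),((421,262,227),toolR(h))])
E
```

```text
[-1.313  0.42   1.194  0.     1.53  -0.095] [[0.35, -0.89, -0.3, 291.96], [-0.94, -0.33, -0.11, -556.73], [-0.0, 0.32, -0.95, 474.9], [0.0, 0.0, 0.0, 1.0]]
lin [284.5, -124.7, -18.0] ang [-0.003, -0.0013, -0.647]
lin [300.5, -50.1, 10.0] ang [0.0, 0.0, -0.61]
lin [357.3, -124.8, 113.0] ang [-0.4226, 0.1331, -0.6002]
```

Emit:
apply_moves(increments=[{"angular": [0, 0, -0.13], "linear": [60, -25, -5], "jaw": 0.3}, {"angular": [0, 0, -0.26], "linear": [114, -50, -10], "jaw": 0.3}, {"angular": [0, 0, -0.39], "linear": [170, -75, -12], "jaw": 0.3}, {"angular": [0, 0, -0.52], "linear": [228, -100, -15], "jaw": 0.3}, {"angular": [0, 0, -0.65], "linear": [284, -125, -18], "jaw": 0.3}])

```text
clock: 1.5
tcp_pos: [397.1, -411.4, 346.6]
tool_rot: [2.75, 1.518, 0.0]
ft_force: [2.2, -0.9, -0.3]
opening: 0.352
grip_force: 0.0
```

Run:
```python
from h import *
st=telemetry.sense(); print(st['qpos'].round(3),st['tcp_pos'])
chain([((560,-90,340),toolR(.04,True)),((421,262,227),toolR(.65))])
```

```text
[-0.907  0.327  1.302 -0.     1.513 -0.346] [ 397.12116512 -411.42251531  346.63133616]
lin [358.8, -33.4, 6.6] ang [0.0003, 0.0003, -0.6019]
lin [357.3, -124.8, 113.0] ang [-0.4226, 0.1331, -0.6002]
```

Emit:
apply_moves(increments=[{"angular": [0, 0, -0.13], "linear": [50, 0, 0], "jaw": 0.3}, {"angular": [0, 0, -0.26], "linear": [100, -5, 0], "jaw": 0.3}, {"angular": [0, 0, -0.39], "linear": [150, -12, 0], "jaw": 0.3}, {"angular": [0, 0, -0.5], "linear": [200, -20, 0], "jaw": 0.3}, {"angular": [0, 0, -0.6], "linear": [250, -25, 0], "jaw": 0.3}])

```text
clock: 2.0
tcp_pos: [508.8, -188.1, 346.6]
tool_rot: [2.179, 2.262, 0.0]
ft_force: [1.1, -0.5, -0.8]
opening: 0.35
grip_force: 0.0
```

Run:
```python
from h import *
st=telemetry.sense(); print(st['qpos'].round(3),st['tcp_pos'])
chain([((530,60,330),toolR(.3,True)),((421,262,227),toolR(.65))])
```

```text
[-0.464  0.281  1.37  -0.     1.491 -0.502] [ 508.78492351 -188.08827196  346.58453351]
lin [247.1, 30.5, 16.5] ang [0.0002, 0.0002, -0.2625]
lin [225.2, -44.4, 103.0] ang [-0.4318, 0.0764, -0.3444]
```

Emit:
apply_moves(increments=[{"angular": [0, 0, -0.06], "linear": [50, 6, 0], "jaw": 0.3}, {"angular": [0, 0, -0.12], "linear": [100, 12, 0], "jaw": 0.3}, {"angular": [0, 0, -0.18], "linear": [150, 18, 5], "jaw": 0.3}, {"angular": [0, 0, -0.22], "linear": [200, 24, 10], "jaw": 0.3}, {"angular": [0, 0, -0.26], "linear": [247, 30, 15], "jaw": 0.3}])

```text
clock: 2.5
tcp_pos: [530.1, 59.8, 331.5]
tool_rot: [1.871, 2.523, 0.001]
ft_force: [1.6, -0.8, -0.4]
opening: 0.355
grip_force: 0.0
```

Run:
```python
from h import *
st=telemetry.sense(); print(st['qpos'].round(3),st['tcp_pos'])
chain([((421,262,227),toolR(.65))])
```

```text
[ 0.     0.276  1.417 -0.     1.448 -0.294] [530.10581083  59.80706163 331.45438215]
lin [225.2, -45.7, 104.4] ang [-0.4312, 0.0778, -0.3496]
```

Emit:
apply_moves(increments=[{"angular": [-0.09, 0.015, -0.07], "linear": [45, -9, 21], "jaw": 0.3}, {"angular": [-0.18, 0.03, -0.14], "linear": [90, -18, 42], "jaw": 0.3}, {"angular": [-0.27, 0.045, -0.21], "linear": [135, -27, 63], "jaw": 0.3}, {"angular": [-0.35, 0.06, -0.28], "linear": [180, -36, 84], "jaw": 0.3}, {"angular": [-0.43, 0.078, -0.35], "linear": [225, -46, 104], "jaw": 0.3}])

```text
clock: 3.0
tcp_pos: [421.2, 259.2, 228.3]
tool_rot: [1.283, 2.59, 0.578]
ft_force: [1.3, 2.0, -1.7]
opening: 0.349
grip_force: 0.0
```

Run:
```python
from h import *
st=telemetry.sense(); print(st['qpos'].round(3),st['tcp_pos'],st['tool_rot'])
c=cam('wrist'); rgb,d=eyes.grab_frame('wrist'); save('w1',rgb); P=cloud('wrist',d,c); np.savez('w1.npz',rgb=rgb,d=d,P=P)
for l in ("lid_grip","lid"):
    for r in nets.recognise(l,'wrist')[:2]:
        b=np.array(r["box"]); print(l,round(r["score"],2),b.round())
cc,s=fit_case(P,rgb); print('plane',cc,np.degrees(np.arctan(np.hypot(*cc[:2]))),np.arctan2(cc[1],cc[0]),len(s))
```

```text
[ 0.343  0.162  2.006  0.242  0.565 -0.486] [421.15811033 259.20548804 228.34475055] [1.28304029 2.58968838 0.57761301]
lid_grip 0.59 [283. 119. 444. 236.]
lid 0.92 [279. 121. 447. 239.]
plane [   0.37540626    0.27675883 -164.7706698 ] 25.00416151180205 0.6352747626131122 6891
```

View pics/w1.png

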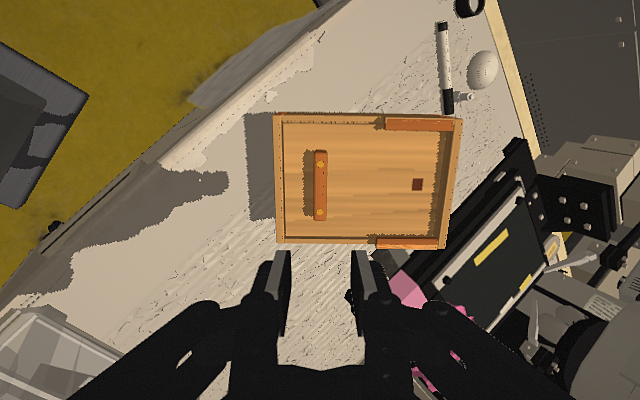

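The wrist view shows the closed case with its grip bar at px (320,185). The fingers are at the bottom, short of the case, so the view is good for measuring.

Run:
```python
from h import *
z=np.load('w1.npz'); P=z['P']; cc,s=fit_case(P,z['rgb'])
def ana(h):
    F=frame(h); q=P.reshape(-1,3)@F   # case-axes coords
    lidz=np.median(s@F[:,2])
    return F,q,lidz
h=.64; F,q,lz=ana(h)
ctr=(s@F).mean(0)
near=(np.abs(q[:,0]-ctr[0])<110)&(np.abs(q[:,1]-ctr[1])<90)
for name,lo,hi in (("bar",15,21),("all",-8,16)):
    m=near&(q[:,2]-lz>lo)&(q[:,2]-lz<hi); k=q[m]
    print(name,len(k),cv2.minAreaRect(k[:,:2].astype(np.float32)),k.mean(0)-[0,0,lz])
print(lz)
k=q[near&(q[:,2]-lz>15)&(q[:,2]-lz<21)]; k=k[np.abs(k[:,0]-np.median(k[:,0]))<12]
a=np.percentile(k,[1,99],axis=0); mid=a.mean(0); print('bar ext',a[1]-a[0]); print('barTop world',F@np.r_[mid[:2],np.median(k[:,2])])
# slope of bar edges
sl=np.polyfit(k[:,1],k[:,0],1)[0]; print('yaw from bar (rad)',-sl, 'O est',F@np.r_[mid[:2],np.median(k[:,2])]+F@[40,0,-80])
m=near&(np.abs(q[:,2]-lz)<14); k=q[m]
# front wall outer edge & left side edge robust lines
for y in np.linspace(ctr[1]-45,ctr[1]+45,7):
    g=k[np.abs(k[:,1]-y)<3]; print(round(y-ctr[1]),np.percentile(g[:,0],[.5,99.5]).round(1))
for x in np.linspace(ctr[0]-60,ctr[0]+60,7):
    g=k[np.abs(k[:,0]-x)<3]; print(round(x-ctr[0]),np.percentile(g[:,1],[.5,99.5]).round(1))
```

```text
bar 901 ((542.5540771484375, -38.42532730102539), (62.8372917175293, 11.992830276489258), 89.89653015136719) [542.55330611 -37.63088533  17.75385488]
all 22822 ((594.9310302734375, -55.68323516845703), (158.38246154785156, 191.07196044921875), 89.9916763305664) [587.01521898 -36.52959053   1.58671176]
-149.1952025076267
bar ext [11.77219285 61.65955104  4.44958556]
barTop world [461.85873084 295.92240105 110.22105226]
yaw from bar (rad) -0.006731524459109578 O est [518.05498129 337.76297215  54.62115977]
-45 [501.  663.8]
-30 [500.5 664.3]
-15 [500.2 664.4]
0 [500.6 664.6]
15 [500.4 664.7]
30 [500.5 664.8]
45 [500.6 664. ]
-60 [-100.4   23.4]
-40 [-100.7   23.4]
-20 [-100.3   22.6]
0 [-100.2   22.6]
20 [-99.9  22.6]
40 [-134.2   22.8]
60 [-134.6   22.9]
```

Run:
```python
from h import *
F=frame(.638); b=np.array([461.9,295.9,109.9]); Rt=toolR(.638)
chain([(b+30*F[:,2],Rt),(b-15.5*F[:,2],Rt)])
```

```text
lin [3.4, 2.1, 99.7] ang [-0.0042, -0.0075, 0.0122]
lin [-0.0, 0.0, 45.5] ang [0.0, 0.0, 0.0]
```

Emit:
apply_moves(increments=[{"angular": [-0.004, -0.007, 0.012], "linear": [2, 1, 50], "jaw": 0.3}, {"angular": [-0.004, -0.007, 0.012], "linear": [3.4, 2, 99], "jaw": 0.3}, {"angular": [-0.004, -0.007, 0.012], "linear": [3.4, 2.1, 115], "jaw": 0.3}, {"angular": [-0.004, -0.007, 0.012], "linear": [3.4, 2.1, 115], "jaw": 0.3}])

```text
clock: 3.55
tcp_pos: [461.2, 291.3, 123.0]
tool_rot: [1.305, 2.579, 0.572]
ft_force: [-0.5, 0.1, -0.1]
opening: 0.353
grip_force: 0.0
```

Run:
```python
from h import *
F=frame(.638); b=np.array([461.9,295.9,109.9]); Rt=toolR(.638)
chain([(b-15.5*F[:,2],Rt)]); print(telemetry.sense()['ft_force'])
rgb,d=eyes.grab_frame('wrist'); cv2.imwrite('pics/w2.png',cv2.resize(rgb[120:400,150:500,::-1],None,fx=2,fy=2))
```

```text
lin [3.3, -2.5, 28.7] ang [-0.0004, 0.0012, -0.0035]
[-0.5458663   0.09711162 -0.11831518]
```

View pics/w2.png

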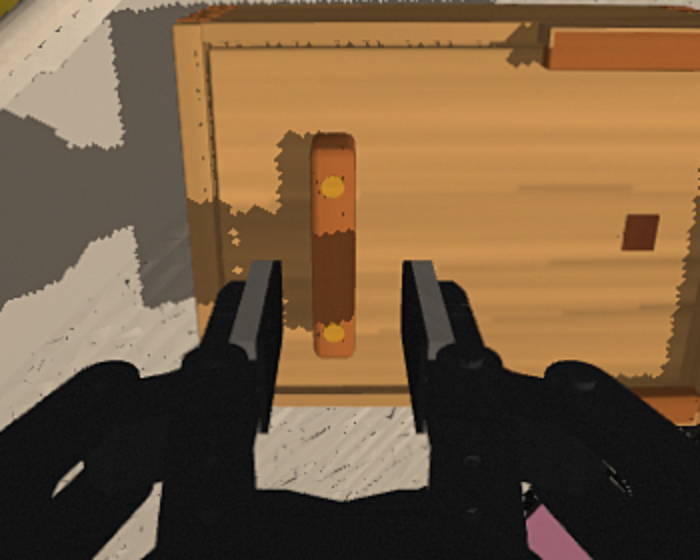

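The bar (crop 333,245) lies between the open fingers (inner edges at crop columns 280 and 402), so I descend and close.

Emit:
apply_moves(increments=[{"angular": [0, 0, -0.003], "linear": [3.3, -2.5, 15], "jaw": 0.3}, {"angular": [0, 0, -0.003], "linear": [3.3, -2.5, 28], "jaw": 0.3}, {"angular": [0, 0, -0.003], "linear": [3.3, -2.5, 28], "jaw": 0.3}, {"angular": [0, 0, -0.003], "linear": [3.3, -2.5, 28], "jaw": 0.6}, {"angular": [0, 0, -0.003], "linear": [3.3, -2.5, 28], "jaw": 1}], grip_force=70)

```text
clock: 4.1
tcp_pos: [466.3, 299.5, 100.0]
tool_rot: [1.298, 2.578, 0.576]
ft_force: [-2.1, -4.0, 9.6]
opening: 0.116
grip_force: 68.5
```

Emit:
apply_moves(increments=[{"angular": [0, 0, 0], "linear": [0, 0, 0], "jaw": 1}, {"angular": [0, 0, 0], "linear": [0, 0, 0], "jaw": 1}, {"angular": [0, 0, 0], "linear": [0, 0, 0], "jaw": 1}])

```text
clock: 4.4
tcp_pos: [466.4, 299.6, 100.0]
tool_rot: [1.298, 2.577, 0.576]
ft_force: [-3.3, -4.2, 9.9]
opening: 0.116
grip_force: 68.7
```

Run:
```python
from h import *
st=telemetry.sense(); print(st['tcp_pos'],st['tool_rot'],st['ft_force'],st['qpos'].round(2))
F=frame(.638); b=np.array([461.9,295.9,109.9])
print((st['tcp_pos']-b)@F, R.from_matrix(toolR(.638).T@R.from_rotvec(st['tool_rot']).as_matrix()).as_rotvec())
```

```text
[466.35010321 299.55714123 100.00363858] [1.29781579 2.57733303 0.57593614] [-3.25342993 -4.17613642  9.88975031] [ 0.4   0.49  2.03  0.47  0.21 -0.67]
[  1.03149133   0.28730243 -11.40041898] [-0.00449201 -0.00230599 -0.00034065]
```

Emit:
apply_moves(increments=[{"angular": [0.0, 0, 0], "linear": [0, 0, -3], "jaw": 1}, {"angular": [0.025, 0, 0], "linear": [0, 0.4, -6], "jaw": 1}, {"angular": [0.05, 0, 0], "linear": [0, 0.8, -9], "jaw": 1}, {"angular": [0.075, 0, 0], "linear": [0, 1.2, -12], "jaw": 1}, {"angular": [0.075, 0, 0], "linear": [0, 1.2, -12], "jaw": 1}])

```text
clock: 4.9
tcp_pos: [463.1, 297.2, 110.8]
tool_rot: [1.321, 2.624, 0.481]
ft_force: [2.1, -1.1, -5.6]
opening: 0.117
grip_force: 68.5
```

```bash
cat >> h.py <<'E'
def rep():
    st=telemetry.sense(); F=frame(.638); b=np.array([461.9,295.9,109.9])
    print('case-rel',((st['tcp_pos']-b)@F).round(1), 'rot',R.from_matrix(toolR(.638).T@R.from_rotvec(st['tool_rot']).as_matrix()).as_rotvec().round(4),'F',(st['ft_force']@F).round(1),'T',(st['wrist_torque']@F).round(2),'q',st['qpos'].round(2),'op',round(st['opening'],3),st['clock'])
E
python3 - <<'E'
from h import *
rep()
c=cam('wrist'); rgb,d=eyes.grab_frame('wrist'); save('w3',rgb); P=cloud('wrist',d,c)
F=frame(.638); q=((P-np.array([461.9,295.9,109.9]))@F).reshape(-1,3)
q=q+[-40.5,0,80]  # case coords
m=(np.abs(q[:,1])<50)&(np.abs(q[:,1])>20)
for x in (-79,-70,-60,-50,-20,0,20,40,60,70,79):
    g=q[m&(np.abs(q[:,0]-x)<2.5)]; g=g[(g[:,2]<85)]
    print(x,len(g),np.median(g[:,2]).round(1) if len(g) else None)
E
```

```text
case-rel [2.  0.3 0. ] rot [ 0.0722 -0.0024 -0.0007] F [-1.4 -2.1 -5.5] T [-0.38  0.5   0.  ] q [ 0.42  0.46  1.97  0.22  0.37 -0.41] op 0.117 4.9
-79 641 64.4
-70 662 76.7
-60 586 75.7
-50 601 74.8
-20 592 72.0
0 687 70.1
20 671 68.2
40 813 66.4
60 846 64.4
70 827 63.5
79 989 74.5
```

Emit:
apply_moves(increments=[{"angular": [-0.015, 0, 0], "linear": [0, -0.5, 1.7], "jaw": 1}, {"angular": [-0.015, 0, 0], "linear": [0, -8, 2.2], "jaw": 1}, {"angular": [-0.015, 0, 0], "linear": [0, -16, 2.7], "jaw": 1}, {"angular": [-0.015, 0, 0], "linear": [0, -23, 3.1], "jaw": 1}, {"angular": [-0.015, 0, 0], "linear": [0, -30, 3.6], "jaw": 1}])

```text
clock: 5.45
tcp_pos: [440.6, 280.8, 95.4]
tool_rot: [1.317, 2.616, 0.499]
ft_force: [0.2, 0.7, -0.6]
opening: 0.115
grip_force: 69.2
```

```bash
cat > lid.py <<'E'
from h import *
rep()
c=cam('wrist'); rgb,d=eyes.grab_frame('wrist'); save('wl',rgb); P=cloud('wrist',d,c)
F=frame(.638); q=((P-np.array([461.9,295.9,109.9]))@F).reshape(-1,3)+[-40.5,0,80]
m=(np.abs(q[:,1])<48)&(np.abs(q[:,1])>20)
for x in (-130,-110,-90,-79,-60,-30,0,10,20,30,40,50,60,70,79):
    g=q[m&(np.abs(q[:,0]-x)<2.5)]; g=g[(g[:,2]<88)]
    print(x,len(g),np.median(g[:,2]).round(1) if len(g) else None,end='; ')
E
python3 lid.py
```

```text
case-rel [-29.8   0.6  -2.1] rot [ 0.0581 -0.0019 -0.0003] F [ 0.3  0.5 -0.8] T [-0.01  0.32 -0.02] q [ 0.4   0.47  2.06  0.34  0.26 -0.56] op 0.115 5.45
-130 528 0.8; -110 71 -8.3; -90 555 72.9; -79 527 72.3; -60 547 71.0; -30 619 69.1; 0 719 67.1; 10 805 66.5; 20 849 65.8; 30 836 65.2; 40 770 64.5; 50 0 None; 60 0 None; 70 499 28.5; 79 872 74.5;
```

Emit:
apply_moves(increments=[{"angular": [0, 0, 0], "linear": [0, -8, -0.1], "jaw": 1}, {"angular": [0, 0, 0], "linear": [0, -16, -0.3], "jaw": 1}, {"angular": [0, 0, 0], "linear": [0, -24, -0.5], "jaw": 1}, {"angular": [0, 0, 0], "linear": [0, -32, -0.7], "jaw": 1}, {"angular": [0, 0, 0], "linear": [0, -39, -1], "jaw": 1}])

```text
clock: 6.0
tcp_pos: [411.4, 259.2, 82.0]
tool_rot: [1.317, 2.615, 0.499]
ft_force: [-0.1, -0.2, -1.5]
opening: 0.114
grip_force: 69.2
```

```bash
python3 lid.py
```

```text
case-rel [-68.3   0.5   1.1] rot [ 0.058  -0.002  -0.0003] F [-0.8 -0.1 -1.2] T [0.05 0.37 0.02] q [ 0.37  0.48  2.16  0.59  0.17 -0.84] op 0.114 6.0
-130 626 76.1; -110 527 75.0; -90 636 73.6; -79 598 73.0; -60 571 71.8; -30 778 69.8; 0 814 68.0; 10 0 None; 20 0 None; 30 262 28.6; 40 573 28.5; 50 489 28.5; 60 488 28.5; 70 489 28.5; 79 11 66.1;
```

Emit:
apply_moves(increments=[{"angular": [0, 0, 0], "linear": [0, -2, -15], "jaw": 1}, {"angular": [0, 0, 0], "linear": [0, -5, -35], "jaw": 1}, {"angular": [0, 0, 0], "linear": [0, -8, -70], "jaw": 1}, {"angular": [0, 0, 0], "linear": [0, -8, -110], "jaw": 1}])

```text
clock: 6.45
tcp_pos: [372.1, 230.0, 181.6]
tool_rot: [1.318, 2.616, 0.496]
ft_force: [0.5, 1.0, -0.6]
opening: 0.111
grip_force: 69.2
```

Run:
```python
from h import *
rep(); print(telemetry.sense()['tcp_pos'])
chain([((440,160,140),toolR(.15,True)),((455,125,60),toolR(0,True))])
```

```text
case-rel [-70.6   0.5 112. ] rot [ 0.0608 -0.0027  0.0002] F [ 0.7  0.5 -1. ] T [-0.    0.22  0.04] q [ 0.33  0.19  2.14  0.24  0.47 -0.5 ] op 0.111 6.45
[372.14284463 229.99456688 181.55336693]
lin [-96.5, -3.3, 43.6] ang [0.3687, -0.0891, 0.4814]
lin [-36.8, 9.6, 80.0] ang [0.0, 0.0, 0.15]
```

Emit:
apply_moves(increments=[{"angular": [0.08, -0.02, 0.1], "linear": [-25, -1, 4], "jaw": 1}, {"angular": [0.16, -0.04, 0.2], "linear": [-50, -2, 10], "jaw": 1}, {"angular": [0.24, -0.06, 0.3], "linear": [-75, -3, 24], "jaw": 1}, {"angular": [0.31, -0.075, 0.4], "linear": [-90, -3, 36], "jaw": 1}, {"angular": [0.369, -0.089, 0.48], "linear": [-96, -3, 44], "jaw": 1}])

```text
clock: 6.95
tcp_pos: [442.6, 160.8, 139.2]
tool_rot: [2.052, 2.378, 0.0]
ft_force: [-0.7, 0.6, -0.8]
opening: 0.116
grip_force: 69.1
```

Run:
```python
from h import *
rep(); print(telemetry.sense()['tcp_pos'])
chain([((455,125,50),toolR(0,True)),((455,125,14),toolR(0,True))])
```

```text
case-rel [-74.6 -97.   67.2] rot [ 0.4272 -0.1076  0.4834] F [-0.5  0.9 -0.6] T [ 0.01 -0.03  0.02] q [ 0.22  0.41  1.83 -0.    0.91  0.08] op 0.116 6.95
[442.59801371 160.77977612 139.24760937]
lin [-37.2, 7.0, 89.3] ang [0.0004, 0.0003, 0.1466]
lin [0.0, 0.0, 36.0] ang [0.0, 0.0, 0.0]
```

Emit:
apply_moves(increments=[{"angular": [0, 0, 0.05], "linear": [-15, 3, 25], "jaw": 1}, {"angular": [0, 0, 0.1], "linear": [-30, 6, 50], "jaw": 1}, {"angular": [0, 0, 0.147], "linear": [-37, 7, 90], "jaw": 1}, {"angular": [0, 0, 0.147], "linear": [-37, 7, 105], "jaw": 1}, {"angular": [0, 0, 0.147], "linear": [-37, 7, 115], "jaw": 1}])

```text
clock: 7.45
tcp_pos: [453.5, 126.2, 23.3]
tool_rot: [-2.216, -2.226, -0.002]
ft_force: [-0.1, 0.2, -1.0]
opening: 0.118
grip_force: 69.1
```

Run:
```python
from h import *
print(telemetry.sense()['ft_force'],telemetry.sense()['tcp_pos'])
c=cam('wrist'); rgb,d=eyes.grab_frame('wrist'); P=cloud('wrist',d,c); save('w5',rgb)
for y in (85,160):
  for x in (430,460,490,520,550,565):
    g=P.reshape(-1,3); g=g[(np.abs(g[:,0]-x)<3)&(np.abs(g[:,1]-y)<6)&(g[:,2]<60)]; print(y,x,len(g),np.median(g[:,2]).round(1) if len(g) else '',end='; ')
```

```text
[-0.13203732  0.1740943  -1.02497175] [453.47549041 126.17447542  23.27302181]
85 430 0 ; 85 460 5 17.3; 85 490 0 ; 85 520 5 16.4; 85 550 166 16.2; 85 565 106 16.2; 160 430 285 17.0; 160 460 304 17.1; 160 490 283 16.8; 160 520 273 16.7; 160 550 256 16.5; 160 565 151 16.3;
```

Emit:
apply_moves(increments=[{"angular": [0, 0, 0], "linear": [0, 0, 6], "jaw": 1}, {"angular": [0, 0, 0], "linear": [0, 0, 10], "jaw": 1}, {"angular": [0, 0, 0], "linear": [0, 0, 11], "jaw": 1}, {"angular": [0, 0, 0], "linear": [0, 0, 11], "jaw": 1}])

```text
clock: 7.9
tcp_pos: [454.2, 126.8, 14.0]
tool_rot: [2.215, 2.227, 0.005]
ft_force: [-0.1, 0.2, -1.7]
opening: 0.115
grip_force: 69.1
```

Emit:
apply_moves(increments=[{"angular": [0, 0, 0], "linear": [0, 0, 1.5], "jaw": 1}, {"angular": [0, 0, 0], "linear": [0, 0, 2], "jaw": 1}, {"angular": [0, 0, 0], "linear": [0, 0, 2], "jaw": 0.7}, {"angular": [0, 0, 0], "linear": [0, 0, 0], "jaw": 0.3}, {"angular": [0, 0, 0], "linear": [0, 0, -3], "jaw": 0.1}])

```text
clock: 8.4
tcp_pos: [454.1, 126.7, 16.9]
tool_rot: [2.215, 2.227, 0.005]
ft_force: [-0.2, -0.2, 0.6]
opening: 0.446
grip_force: 0.0
```

Emit:
apply_moves(increments=[{"angular": [0, 0, 0], "linear": [0, 0, -20], "jaw": 0.1}, {"angular": [0, 0, 0], "linear": [0, 0, -70], "jaw": 0.1}, {"angular": [0, 0, 0], "linear": [0, 0, -120], "jaw": 0.1}, {"angular": [0, 0, 0], "linear": [0, 0, -170], "jaw": 0.1}])

```text
clock: 8.8
tcp_pos: [453.1, 126.2, 188.8]
tool_rot: [-2.215, -2.227, -0.004]
ft_force: [1.0, 1.0, -0.4]
opening: 0.452
grip_force: 0.0
```

Run:
```python
from h import *
st=telemetry.sense(); print(st['tcp_pos'])
c=cam('wrist'); rgb,d=eyes.grab_frame('wrist'); P=cloud('wrist',d,c); save('w6',rgb)
for y in (85,160):
  for x in (430,460,490,520,550,565):
    g=P.reshape(-1,3); g=g[(np.abs(g[:,0]-x)<3)&(np.abs(g[:,1]-y)<6)&(g[:,2]<60)]; print(y,x,len(g),np.median(g[:,2]).round(1) if len(g) else '',end='; ')
rgb,d=eyes.grab_frame('top'); P=cloud('top',d); save('t6',rgb); np.savez('t6.npz',P=P,rgb=rgb)
for l in ('eyepiece','adapter','tissue_pack','insert_mid'):
    for r in nets.recognise(l,'top')[:2]:
        b=np.array(r["box"]); ce=((b[:2]+b[2:])/2).astype(int); print(l,round(r["score"],2),b.round(),P[ce[1],ce[0]].round())
F=frame(.638); O=np.array([461.9,295.9,109.9])+F@[40.5,0,-80]; print(O)
chain([(O+F@[-20,0,190],toolR(.638))])
a=cv2.imread('pics/t6.png')[130:270,150:400]; cv2.imwrite('pics/t6c.png',cv2.resize(a,None,fx=3,fy=3,interpolation=3))
```

```text
[453.07502544 126.22341354 188.78562859]
85 430 62 6.9; 85 460 55 6.7; 85 490 54 6.8; 85 520 60 6.9; 85 550 56 6.9; 85 565 42 6.7; 160 430 72 6.8; 160 460 78 6.7; 160 490 72 6.9; 160 520 70 6.6; 160 550 69 6.7; 160 565 54 7.0; eyepiece 0.54 [205. 208. 222. 219.] [490. 340.  99.]
tissue_pack 0.88 [351. 145. 376. 175.] [649. -81.  16.]
insert_mid 0.95 [180. 168. 240. 245.] [509. 354.  89.]
[518.54383247 337.89798895  54.51141664]
lin [153.2, -12.7, -32.1] ang [-0.4203, 0.1365, -0.6228]
```

View pics/t6c.png

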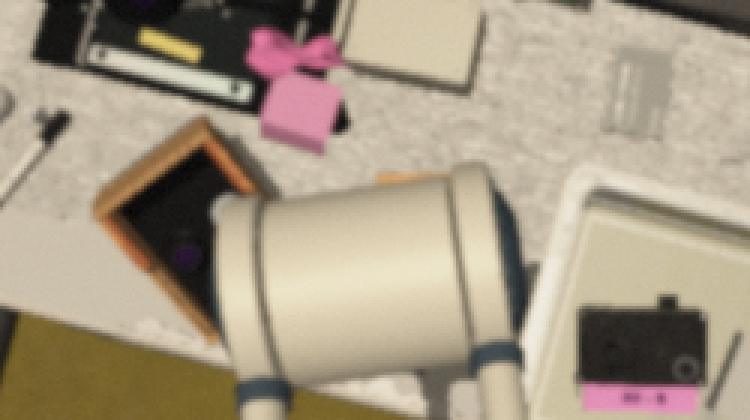

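The lid lies flat at z ≈ 7 across its whole area. In the open case the eyepiece lens shows at crop (187,258), i.e. px (212,216), on the case's left (+y) side. I go above it and look.

Emit:
apply_moves(increments=[{"angular": [-0.08, 0.025, -0.12], "linear": [35, -3, -12], "jaw": 0.1}, {"angular": [-0.16, 0.05, -0.24], "linear": [70, -6, -25], "jaw": 0.0}, {"angular": [-0.24, 0.08, -0.36], "linear": [105, -9, -32], "jaw": -0.3}, {"angular": [-0.32, 0.105, -0.48], "linear": [135, -12, -32], "jaw": -0.3}, {"angular": [-0.42, 0.137, -0.623], "linear": [153, -13, -32], "jaw": -0.3}])

```text
clock: 9.6
tcp_pos: [438.8, 280.8, 218.0]
tool_rot: [1.325, 2.579, 0.557]
ft_force: [0.2, 0.7, 0.0]
opening: 0.646
grip_force: 0.0
```

```bash
cat > ep.py <<'E'
from h import *
F=frame(.638); O=np.array([518.5,337.9,54.5])
def look(name):
    rep()
    c=cam('wrist'); rgb,d=eyes.grab_frame('wrist'); save(name,rgb); P=cloud('wrist',d,c)
    for l in ('eyepiece','adapter'):
        for r in nets.recognise(l,'wrist')[:2]:
            b=np.array(r["box"]); ce=((b[:2]+b[2:])/2).astype(int); print(l,round(r["score"],2),b.round(),((P[ce[1],ce[0]]-O)@F).round(1))
    q=((P-O)@F).reshape(-1,3)
    for y in (27,-27):
        m=(np.abs(q[:,0])<28)&(np.abs(q[:,1]-y)<24)&(q[:,2]>33)&(q[:,2]<56); k=q[m]
        if len(k): print(y,len(k),'zmax',np.percentile(k[:,2],98).round(1)); t=k[k[:,2]>np.percentile(k[:,2],98)-5]; print(' top circle',cv2.minEnclosingCircle(t[:,:2].astype(np.float32)),np.median(t,axis=0).round(1))
    i=q[(np.abs(q[:,0])<70)&(np.abs(q[:,1])<48)&(np.abs(q[:,2]-28)<6)]; print('insert z',np.median(i[:,2]))
E
python3 -c "
from ep import *
look('w7'); chain([(O+F@[0,27,90],toolR(.638))])"
```

```text
case-rel [ 20.7   1.6 109.6] rot [ 0.0128 -0.0035  0.0159] F [ 0.6  0.5 -0.2] T [0.04 0.17 0.04] q [ 0.39  0.22  1.96  0.18  0.56 -0.37] op 0.646 9.6
eyepiece 0.97 [326. 142. 359. 178.] [-2.  28.5 50.6]
adapter 0.76 [327. 195. 360. 229.] [ -0.3 -23.4  41.4]
27 988 zmax 53.7
 top circle ((-3.2211062908172607, 26.764822006225586), 15.600815773010254) [-3.  27.3 51.2]
-27 876 zmax 43.0
 top circle ((-0.6414319276809692, -28.023462295532227), 16.202396392822266) [ -0.3 -26.6  41.7]
insert z 28.41419823424036
lin [27.6, 23.0, 99.1] ang [-0.0192, 0.0038, -0.0239]
```

View pics/w7.png

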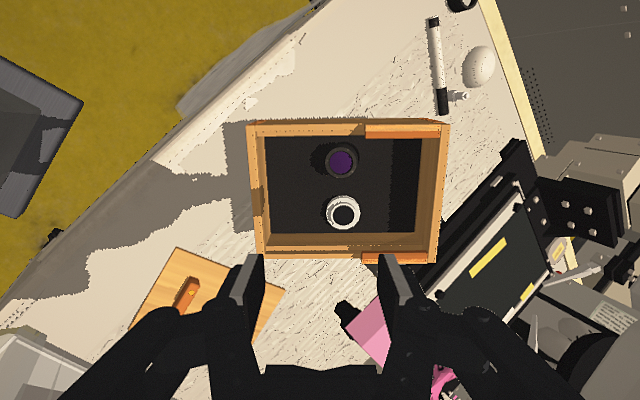

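The eyepiece shows at px (342,160), on the +y side, with its collar top at case (-3,27,51), which matches the sizes given. The adapter is at px (343,212). I descend over the eyepiece.

Emit:
apply_moves(increments=[{"angular": [-0.019, 0.004, -0.024], "linear": [14, 11, 30], "jaw": -0.2}, {"angular": [-0.019, 0.004, -0.024], "linear": [27, 20.5, 65], "jaw": -0.2}, {"angular": [-0.019, 0.004, -0.024], "linear": [27.6, 20.5, 99], "jaw": -0.2}, {"angular": [-0.019, 0.004, -0.024], "linear": [27.6, 20.5, 99], "jaw": -0.2}])

```text
clock: 10.15
tcp_pos: [471.9, 335.9, 132.9]
tool_rot: [1.303, 2.583, 0.569]
ft_force: [-0.3, -0.0, 0.6]
opening: 0.6
grip_force: 0.0
```

```bash
python3 -c "
from ep import *
look('w8'); print((telemetry.sense()['tcp_pos']-O)@F); chain([(O+F@[-2.5,27,33],toolR(.638))])"
```

```text
case-rel [38.5 26.2  7.4] rot [ 0.0029 -0.      0.002 ] F [0.1 0.1 0.7] T [-0.03  0.19  0.  ] q [ 0.48  0.44  1.94  0.2   0.34 -0.34] op 0.6 10.15
eyepiece 0.73 [294. 202. 347. 260.] [-2.4 31.  51.4]
adapter 0.71 [175. 161. 486. 378.] [ 4.7 -9.5 28.5]
adapter 0.59 [300. 274. 346. 315.] [ -0.4 -21.1  42.3]
27 2122 zmax 53.6
 top circle ((-3.168638229370117, 26.683984756469727), 15.71672534942627) [-3.  27.8 51.2]
-27 1568 zmax 42.9
 top circle ((-1.1713372468948364, -30.47445297241211), 20.57551383972168) [ -0.4 -25.6  41.7]
insert z 28.467115905703263
[-0.09784867 25.83689328 91.55419141]
lin [1.2, -2.6, 58.5] ang [0.0031, 0.0009, -0.0002]
```

Emit:
apply_moves(increments=[{"angular": [-0.003, 0, 0], "linear": [1, -2.6, 20], "jaw": -0.2}, {"angular": [-0.003, 0, 0], "linear": [1, -2.6, 40], "jaw": -0.2}, {"angular": [-0.003, 0, 0], "linear": [1, -2.6, 50], "jaw": -0.2}, {"angular": [-0.003, 0, 0], "linear": [1, -2.6, 58], "jaw": -0.2}, {"angular": [-0.003, 0, 0], "linear": [1, -2.6, 58], "jaw": -0.2}])

```text
clock: 10.8
tcp_pos: [489.6, 350.3, 83.7]
tool_rot: [1.295, 2.577, 0.581]
ft_force: [-0.3, -0.1, -0.0]
opening: 0.6
grip_force: 0.0
```

```bash
python3 -c "
from ep import *
rep(); print((telemetry.sense()['tcp_pos']-O)@F); chain([(O+F@[-2.5,27,33],toolR(.638))])"
```

```text
case-rel [ 38.4  27.2 -46.8] rot [-0.0076 -0.0007 -0.0016] F [-0.3  0.1  0.1] T [ 0.02  0.23 -0.04] q [ 0.49  0.56  1.93  0.3   0.22 -0.43] op 0.6 10.8
[-2.03127639 27.17059427 33.16052699]
lin [-0.2, -0.5, 0.2] ang [0.0076, 0.0007, 0.0016]
```

Emit:
apply_moves(increments=[{"angular": [0.006, 0, 0], "linear": [0, -0.5, 0], "jaw": 0.1}, {"angular": [0.006, 0, 0], "linear": [0, -0.5, 0], "jaw": 0.5}, {"angular": [0.006, 0, 0], "linear": [0, -0.5, 0], "jaw": 1}, {"angular": [0.006, 0, 0], "linear": [0, -0.5, 0], "jaw": 1}, {"angular": [0.006, 0, 0], "linear": [0, -0.5, 0], "jaw": 1}], grip_force=40)

```text
clock: 11.3
tcp_pos: [489.1, 350.2, 84.3]
tool_rot: [1.296, 2.58, 0.575]
ft_force: [-1.6, -1.2, 5.2]
opening: 0.329
grip_force: 38.9
```

```bash
python3 -c "
from ep import *
rep(); print((telemetry.sense()['tcp_pos']-O)@F,telemetry.sense()['grip_force'])"
```

```text
case-rel [ 38.3  27.4 -46.1] rot [-0.0028 -0.0009 -0.0023] F [ 0.4 -0.   5.6] T [-0.01  0.17  0.02] q [ 0.49  0.55  1.93  0.28  0.23 -0.41] op 0.329 11.3
[-2.16802305 27.34151153 33.85000959] 38.888886098284274
```

Emit:
apply_moves(increments=[{"angular": [0, 0, 0], "linear": [0, 0, -8], "jaw": 1}, {"angular": [0, 0, 0], "linear": [0, 0, -20], "jaw": 1}, {"angular": [0, 0, 0], "linear": [0, 0, -35], "jaw": 1}, {"angular": [0, 0, 0], "linear": [0, 0, -75], "jaw": 1}, {"angular": [0, 0, 0], "linear": [0, 0, -120], "jaw": 1}])

```text
clock: 11.8
tcp_pos: [446.9, 318.8, 192.9]
tool_rot: [1.297, 2.582, 0.571]
ft_force: [1.0, 0.2, -0.4]
opening: 0.324
grip_force: 39.8
```

```bash
python3 -c "
from ep import *
rep(); print(telemetry.sense()['tcp_pos'])
# height of objects near pack
P=np.load('top0.npz')['P'].reshape(-1,3)
m=(P[:,2]>9)&(P[:,2]<21)&(np.abs(P[:,0]-650)<60)&(np.abs(P[:,1]+81)<48); k=P[m]
img=np.zeros((130,110),np.uint8)
for x,y,_ in k: cv2.circle(img,(int(y+81+55),int(x-650+65)),2,255,-1)
cs=max(cv2.findContours(img,0,1)[0],key=cv2.contourArea); r=cv2.minAreaRect(cs); print('pack y,x',r[0][0]-136,r[0][1]+585,r[1:])
for lo in (60,100,150,200,300):
  g=P[(P[:,2]>lo)&(P[:,0]>560)&(P[:,0]<780)&(np.abs(P[:,1]+80)<60)]; print(lo,len(g),g[:,:2].min(0) if len(g) else '')
chain([((470,150,300),toolR(.2,True)),((540,0,290),toolR(0.,True)),((650,-81,120),toolR(0.,True))])"
```

```text
case-rel [36.5 27.4 74.5] rot [ 0.0004 -0.0012 -0.002 ] F [ 0.7 -0.4 -0.7] T [-0.02  0.24 -0.01] q [ 0.47  0.3   1.94  0.15  0.48 -0.29] op 0.324 11.8
[446.87008453 318.83191088 192.88290785]
pack y,x -80.07166290283203 648.4084777832031 ((66.3204345703125, 92.55139923095703), 9.9506254196167)
60 2110 [ 560.37517529 -139.97888742]
100 1708 [ 560.37517529 -139.97888742]
150 1496 [ 713.77531888 -139.97888742]
200 1302 [ 713.77531888 -139.97888742]
300 977 [ 714.07407642 -139.97888742]
lin [-149.5, -29.4, -131.5] ang [0.4293, -0.0939, 0.4327]
lin [-160.9, 38.8, 10.0] ang [0.0, 0.0, 0.2]
lin [-81.0, 110.0, 170.0] ang [0.0, 0.0, 0.0]
```

Emit:
apply_moves(increments=[{"angular": [0.09, -0.02, 0.09], "linear": [-30, -6, -28], "jaw": 1}, {"angular": [0.18, -0.04, 0.18], "linear": [-60, -12, -56], "jaw": 1}, {"angular": [0.27, -0.06, 0.27], "linear": [-90, -18, -84], "jaw": 1}, {"angular": [0.36, -0.08, 0.36], "linear": [-120, -24, -108], "jaw": 1}, {"angular": [0.43, -0.094, 0.433], "linear": [-149, -29, -131], "jaw": 1}])

```text
clock: 12.3
tcp_pos: [470.7, 149.8, 301.2]
tool_rot: [1.994, 2.427, -0.002]
ft_force: [0.1, 0.1, -1.7]
opening: 0.335
grip_force: 39.8
```

```bash
python3 -c "
from ep import *
rep(); print(telemetry.sense()['tcp_pos'])
chain([((540,0,290),toolR(0.,True)),((648,-80,120),toolR(0.,True))])"
```

```text
case-rel [   8.4 -122.6  207.1] rot [ 0.4301 -0.0974  0.4353] F [-0.6  0.  -1.6] T [ 0.01 -0.05  0.01] q [ 0.19  0.24  1.55 -0.    1.35 -0.01] op 0.335 12.3
[470.74136883 149.78463338 301.1773145 ]
lin [-160.4, 38.9, 11.3] ang [-0.0006, 0.0011, 0.1954]
lin [-80.0, 108.0, 170.0] ang [0.0, 0.0, 0.0]
```

Emit:
apply_moves(increments=[{"angular": [0, 0, 0.05], "linear": [-40, 8, 0], "jaw": 1}, {"angular": [0, 0, 0.1], "linear": [-80, 16, 0], "jaw": 1}, {"angular": [0, 0, 0.15], "linear": [-120, 26, 0], "jaw": 1}, {"angular": [0, 0, 0.195], "linear": [-160, 39, 5], "jaw": 1}, {"angular": [0, 0, 0.195], "linear": [-185, 74, 10], "jaw": 1}])

```text
clock: 12.8
tcp_pos: [579.3, -18.2, 289.9]
tool_rot: [2.22, 2.221, 0.0]
ft_force: [0.1, 1.1, -0.7]
opening: 0.33
grip_force: 39.8
```

```bash
python3 -c "
from ep import *
st=telemetry.sense(); print(st['tcp_pos'],st['qpos'].round(2))
chain([((648,-80,200),toolR(0.,True)),((648,-80,60),toolR(0.,True))])"
```

```text
[579.25849631 -18.18314038 289.92843459] [-0.13  0.38  1.38 -0.    1.39 -0.13]
lin [-61.8, 68.6, 90.0] ang [0.0009, 0.0007, 0.0004]
lin [0.0, 0.0, 140.0] ang [0.0, 0.0, 0.0]
```

Emit:
apply_moves(increments=[{"angular": [0, 0, 0], "linear": [-25, 28, 20], "jaw": 1}, {"angular": [0, 0, 0], "linear": [-50, 55, 50], "jaw": 1}, {"angular": [0, 0, 0], "linear": [-62, 69, 90], "jaw": 1}, {"angular": [0, 0, 0], "linear": [-62, 69, 120], "jaw": 1}, {"angular": [0, 0, 0], "linear": [-62, 69, 120], "jaw": 1}])

```text
clock: 13.3
tcp_pos: [647.2, -76.7, 165.3]
tool_rot: [-2.213, -2.222, 0.005]
ft_force: [-0.0, 0.2, -0.5]
opening: 0.324
grip_force: 39.8
```

```bash
cat > pk.py <<'E'
from ep import *
import sys
st=telemetry.sense(); p=st['tcp_pos']; print(p,st['tool_rot'])
c=cam('wrist'); rgb,d=eyes.grab_frame('wrist'); save(sys.argv[1],rgb); P=cloud('wrist',d,c); Q=P.reshape(-1,3)
np.savez(sys.argv[1]+'.npz',P=P)
for l in ('eyepiece','tissue_pack'):
    for r in nets.recognise(l,'wrist')[:2]: print(l,round(r["score"],2),np.array(r["box"]).round())
m=(Q[:,2]>9)&(Q[:,2]<19)&(np.abs(Q[:,0]-648)<60)&(np.abs(Q[:,1]+80)<50); k=Q[m]
img=np.zeros((260,220),np.uint8)
for x,y,_ in k: cv2.circle(img,(int(2*(y+80+55)),int(2*(x-648+65))),2,255,-1)
cs=max(cv2.findContours(img,0,1)[0],key=cv2.contourArea); r=cv2.minAreaRect(cs); print('pack xy',r[0][1]/2+583,r[0][0]/2-135,np.array(r[1])/2,r[2],np.median(k[:,2]))
E
python3 pk.py w9
```

```text
[647.22387931 -76.66225772 165.25122576] [-2.21325878 -2.22159067  0.00507896]
eyepiece 0.96 [290. 228. 353. 313.]
eyepiece 0.35 [ 61.   0. 230.  24.]
tissue_pack 0.77 [275. 151. 374. 229.]
pack xy 647.0805130004883 -79.92117691040039 [64.34915924 90.53343201] 10.244088172912598 15.057182145721981
```

View pics/w9.png

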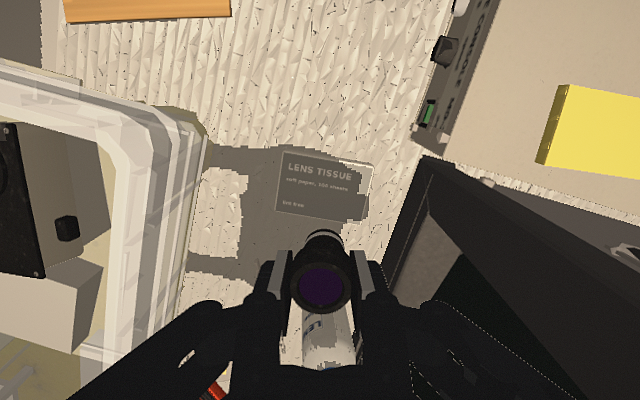

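The pack is directly below at px (325,188), and the eyepiece is held collar up at px (320,285). Next I check its axis in the gripper.

```bash
python3 -c "
from ep import *
P=np.load('w9.npz')['P'][225:315,290:352].reshape(-1,3); p=np.array([647.22,-76.66,165.25])
q=P-p; q=q[(np.abs(q[:,0])<22)&(np.abs(q[:,1])<22)&(np.abs(q[:,2])<40)]
zt=np.percentile(q[:,2],99); print('top',zt)
t=q[(q[:,2]>zt-3)]; print(cv2.minEnclosingCircle(t[:,:2].astype(np.float32)),len(t))
A=np.c_[t[:,:2],np.ones(len(t))]; print('tilt',np.linalg.lstsq(A,t[:,2],rcond=None)[0])
for lo in range(-30,24,4):
  s=q[(q[:,2]>lo)&(q[:,2]<lo+4)]
  if len(s)>5: print(lo,len(s),s[:,0].min().round(1),s[:,0].max().round(1),s[:,1].max().round(1))
chain([((647,-80,42),toolR(0.,True))])"
```

```text
top 18.958256025147538
((-1.2392596006393433, -1.6590259075164795), 16.417695999145508) 2402
tilt [2.77590193e-02 2.61580661e-03 1.72104593e+01]
-26 80 -9.6 11.6 10.4
-22 95 -10.5 11.9 10.9
-18 143 -11.0 11.9 10.8
-14 105 -9.1 10.4 10.6
-10 27 -5.2 8.0 10.3
-2 86 -15.4 13.1 14.3
2 211 -15.7 13.4 14.7
6 252 -15.7 13.4 14.5
10 276 -15.4 13.1 14.5
14 2600 -15.3 13.1 14.8
18 416 -15.2 13.1 13.3
lin [-3.5, -3.7, 128.8] ang [0.0028, -0.0003, 0.0051]
```

```bash
python3 -c "
from ep import *
st=telemetry.sense(); print(st['tcp_pos'],st['dq'].round(3),st['clock'])
chain([((647,-79.5,44),toolR(0.,True))])"
```

```text
[650.32316171 -76.48079221 170.85755719] [ 0.001 -0.011 -0.01   0.001 -0.006 -0.003] 13.45
lin [-3.0, -3.7, 126.8] ang [0.0028, -0.0003, 0.0051]
```

Emit:
apply_moves(increments=[{"angular": [0.03, 0, 0.005], "linear": [-3, -3, 40], "jaw": 1}, {"angular": [0.03, 0, 0.005], "linear": [-3, -3, 80], "jaw": 1}, {"angular": [0.03, 0, 0.005], "linear": [-3, -3, 105], "jaw": 1}, {"angular": [0.03, 0, 0.005], "linear": [-3, -3, 115], "jaw": 1}, {"angular": [0.03, 0, 0.005], "linear": [-3, -3, 115], "jaw": 1}])

```text
clock: 13.95
tcp_pos: [647.4, -79.3, 54.4]
tool_rot: [-2.206, -2.207, 0.031]
ft_force: [0.3, -0.3, 0.6]
opening: 0.327
grip_force: 39.8
```

Emit:
apply_moves(increments=[{"angular": [0, 0, 0], "linear": [0, 0, 0], "jaw": 1}, {"angular": [0, 0, 0], "linear": [0, 0, 0], "jaw": 1}])

```text
clock: 14.15
tcp_pos: [648.3, -79.6, 55.6]
tool_rot: [-2.208, -2.208, 0.029]
ft_force: [-0.1, -0.0, -0.9]
opening: 0.328
grip_force: 39.8
```

```bash
python3 pk.py w10; python3 -c "
from ep import *
st=telemetry.sense(); p=st['tcp_pos']; print(p,st['ft_force'])
P=np.load('w10.npz')['P'].reshape(-1,3)
q=P-p; q=q[(np.abs(q[:,0])<20)&(np.abs(q[:,1])<22)&(np.abs(q[:,2])<30)]
for lo in range(-30,24,4):
  s=q[(q[:,2]>lo)&(q[:,2]<lo+4)]
  if len(s)>5: print(lo,len(s),s[:,0].min().round(1),s[:,0].max().round(1),s[:,1].max().round(1))
chain([((647,-79.5,40),toolR(0.,True))])"
```

```text
[648.26523639 -79.57161861  55.60934799] [-2.20793119 -2.20831097  0.02857286]
eyepiece 0.92 [292. 229. 353. 315.]
tissue_pack 0.9 [252. 173. 400. 272.]
pack xy 647.0602340698242 -79.70753860473633 [64.18990326 90.65224457] 9.819300651550293 15.030743595520505
[647.65906919 -79.48890732  54.59708937] [-1.18348113  0.95621548 -0.47185215]
-26 59 -9.5 11.7 10.1
-22 84 -9.8 12.1 10.4
-18 148 -10.3 12.1 10.5
-14 108 -9.4 10.8 10.5
-10 48 -6.4 8.9 10.6
-2 42 -13.8 13.7 13.9
2 228 -18.6 20.0 14.6
6 335 -19.9 19.9 14.5
10 345 -19.9 19.8 14.6
14 1875 -19.8 19.9 14.7
18 1531 -19.9 19.9 13.7
22 229 -20.0 19.9 12.6
lin [-0.0, -0.3, 14.6] ang [-0.0276, -0.0006, 0.0002]
```

Emit:
apply_moves(increments=[{"angular": [0, 0, 0], "linear": [0, 0, 6], "jaw": 1}, {"angular": [0, 0, 0], "linear": [0, 0, 10], "jaw": 1}, {"angular": [0, 0, 0], "linear": [0, 0, 13], "jaw": 1}, {"angular": [0, 0, 0], "linear": [0, 0, 13], "jaw": 1}])

```text
clock: 14.7
tcp_pos: [646.5, -79.3, 40.2]
tool_rot: [-2.206, -2.206, 0.032]
ft_force: [-0.6, 0.4, 2.8]
opening: 0.334
grip_force: 39.9
```

Emit:
apply_moves(increments=[{"angular": [0, 0, 0], "linear": [0, 0, 1], "jaw": 1}, {"angular": [0, 0, 0], "linear": [0, 0, 1], "jaw": 1}])

```text
clock: 14.9
tcp_pos: [646.7, -79.4, 40.0]
tool_rot: [-2.206, -2.206, 0.031]
ft_force: [-3.9, 0.6, 13.6]
opening: 0.334
grip_force: 40.6
```

Emit:
apply_moves(increments=[{"angular": [0, 0, 0], "linear": [0, 0, -0.8], "jaw": 1}, {"angular": [0, 0, 0], "linear": [0, 0, -0.8], "jaw": 0.3}, {"angular": [0, 0, 0], "linear": [0, 0, -0.8], "jaw": 0.15}, {"angular": [0, 0, 0], "linear": [0, 0, -0.8], "jaw": -0.1}, {"angular": [0, 0, 0], "linear": [0, 0, -0.8], "jaw": -0.1}], grip_force=20)

```text
clock: 15.4
tcp_pos: [646.7, -79.4, 40.1]
tool_rot: [-2.206, -2.206, 0.031]
ft_force: [0.0, -0.2, 0.3]
opening: 0.552
grip_force: 0.0
```

Emit:
apply_moves(increments=[{"angular": [0, 0, 0], "linear": [0, 0, -5], "jaw": -0.1}, {"angular": [0, 0, 0], "linear": [0, 0, -20], "jaw": -0.1}, {"angular": [0, 0, 0], "linear": [0, 0, -60], "jaw": -0.1}, {"angular": [0, 0, 0], "linear": [0, 0, -110], "jaw": -0.1}, {"angular": [0, 0, 0], "linear": [0, 0, -150], "jaw": -0.1}])

```text
clock: 15.9
tcp_pos: [651.5, -79.6, 194.2]
tool_rot: [-2.207, -2.208, 0.029]
ft_force: [0.6, -0.7, 0.2]
opening: 0.549
grip_force: 0.0
```

Emit:
apply_moves(increments=[{"angular": [0, 0, 0], "linear": [0, 0, -40], "jaw": -0.1}, {"angular": [0, 0, 0], "linear": [10, -50, -60], "jaw": -0.1}, {"angular": [0, 0, 0], "linear": [10, -90, -60], "jaw": -0.1}, {"angular": [0, 0, 0], "linear": [10, -90, -60], "jaw": -0.1}])

```text
clock: 16.3
tcp_pos: [557.8, -68.8, 254.8]
tool_rot: [-2.205, -2.206, 0.033]
ft_force: [-0.7, -0.2, 0.2]
opening: 0.548
grip_force: 0.0
```

Run:
```python
from h import *
rgb,d=eyes.grab_frame('top'); save('t11',rgb); P=cloud('top',d)
for l in ('eyepiece','lid','tissue_pack','bottle','tin','adapter'):
    for r in nets.recognise(l,'top')[:1]:
        b=np.array(r["box"]); ce=((b[:2]+b[2:])/2).astype(int); print(l,round(r["score"],2),b.round(),P[ce[1],ce[0]].round())
print(telemetry.sense()['tcp_pos'])
c=cam('wrist'); w,d=eyes.grab_frame('wrist'); Q=cloud('wrist',d,c).reshape(-1,3)
for r in nets.recognise('eyepiece','wrist')[:2]: print('wrist',r)
k=Q[(np.abs(Q[:,0]-647)<35)&(np.abs(Q[:,1]+80)<35)&(Q[:,2]>30)&(Q[:,2]<90)]
if len(k): t=k[k[:,2]>np.percentile(k[:,2],98)-5]; print(len(k),np.percentile(k[:,2],[2,98]),cv2.minEnclosingCircle(t[:,:2].astype(np.float32)))
v=np.vstack([cv2.resize(rgb[130:270,150:450,::-1],(600,280)),cv2.resize(w[...,::-1],(480,300))[:, :480] if 0 else cv2.resize(w[...,::-1],(600,320))]); cv2.imwrite('pics/fin.png',v)
```

```text
eyepiece 0.51 [180. 165. 258. 244.] [515. 329.  81.]
lid 0.82 [276. 188. 312. 236.] [495. 128.   4.]
tin 0.54 [418. 193. 425. 202.] [ 534. -248.   23.]
adapter 0.46 [219. 194. 235. 208.] [525. 307.  92.]
[563.64600608 -69.70025459 252.70165386]
wrist {'box': [386.5, 164.7, 416.0, 199.2], 'score': 0.81}
705 [42.65479398 59.03672906] ((647.34912109375, -80.28033447265625), 15.801203727722168)
```

View pics/fin.png

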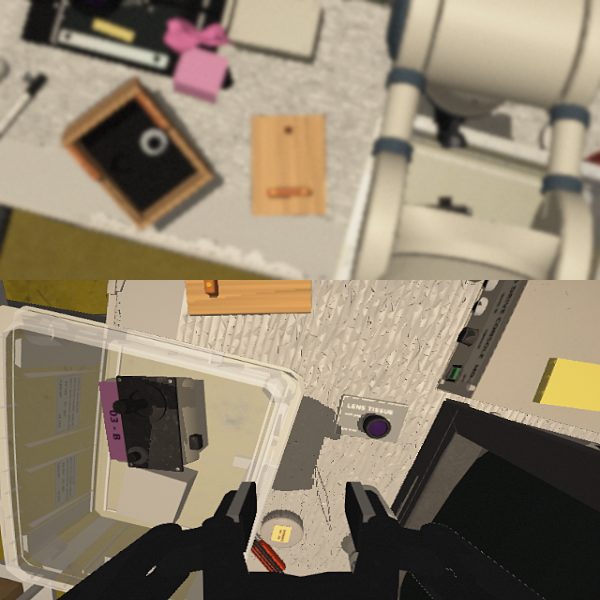

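The eyepiece stands upright in the middle of the pack: its collar top is at (647,-80) and z 58, against an expected 57. The lid lies flat on the bench grip side up, and the adapter is still in the case.

```bash
python3 -c "
from cell import ticket
print(ticket.close_job())"
```

```text
the job is handed in; nothing more can be done
None
```

The job is handed in at about 16 s of the 53 s allowed: lid flat on the bench grip side up, eyepiece upright in the middle of the tissue pack, and adapter still in the case; I did not see the judge's verdict.

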